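# Lock the sample stage with its slotted screw

### The arm

A 7-joint arm with a two-finger parallel gripper is mounted at the origin on the work surface. World frame = base frame: x ahead of the robot, y to its left, z up, the work surface at z = 0. Lengths are in m, angles in rad, forces in N, time in s.
With the tool pointing down it reaches from about 0.4 to 0.85 m from the base axis. Payload 10.4 kg.
Tool frame: the origin (TCP) lies between the finger pads; the fingertips stand 22 mm ahead of it and the grasp point (between the pads) lies 3 mm ahead of it; z points along the fingers, y is the line along which they close (so a half turn about z gives the same grasp; the last joint's range is limited). The gripper opens to 85 mm and grips with 20 to 120 N. Pads are 22 mm wide; open, the fingers measure 114 mm over their backs; the gripper's body (76 mm by 85 mm) begins 54 mm behind the grasp point. The pads swing forward as they close: fully open they stand 13 mm farther back than shut.
Start: joints at [-1.218, 0.332, -0.065, 1.46, 0.022, 1.35, -0.088], TCP at [0.229, 0.581, 0.253] pointing down, gripper open.
Joint ranges: [-2.6, 2.6], [-0.5, 2.12], [-1.47, 1.34], [0.16, 2.42], [-1.27, 4.41], [0.06, 2.06], [-2.6, 2.6]. Speed limits (rad/s): [2.22, 2.22, 2.79, 2.79, 3.14, 3.14, 3.14].

### API

Orientations are given as a unit quaternion [x, y, z, w].
In Python, from workcell import manip, camera, ticket, boxes_of, outline_of gives the robot as it stands.
- The arm moves only by the tool carry_out, never from a script. Its argument "deltas" is a list of rows, each a list of 5 numbers: the shift along the tool's x, y, z as a fraction of full scale, then the turn about the tool's z as a fraction of full scale, then the opening, from -1 (shut) to 1 (fully open), so that 0 is half open. In form: [[tx, ty, tz, spin, gripper], ...]. A call has 1 to 20 rows; each row is the pose to reach, as a shift and turn from the pose commanded when the call began, along the tool's axes at that moment; what a row does not reach only later rows make up. Full scale, the value 1, is 150 mm for a shift and 30 degrees for a turn. A row lasts 1/8 s, in which the tool goes at most 62.5 mm and 10.7 degrees, less where a joint would pass 70% of its speed; a pose out of reach is approached as far as the arm can. A call with a number of a shift or a turn outside -1 to 1 is refused whole. A call with a gripper value outside its range is refused whole. The fingers move at their own pace and stop on an object; "force" is the grip in N (left out, the last holds). Time passes only in rows, so rows that repeat a pose let the fingers close. It gives the time, the measured TCP pose, the force, the opening and the grip force at its end, in the units of the state.
- manip.get_obs(): the state, without advancing time (a new reading comes with each control period).
- camera(name): name is "scene" or "top" or "wrist"; returns a dict with "img" (420x560x3 uint8, red, green, blue), "depth" (420x560 float32, m along the optical axis (not along the pixel's ray), 0 where there is no reading), "vertical_fov" (degrees; the focal length in pixels is half the picture's height over the tangent of half this angle, whatever the lens; pixels are square), "cx", "cy" (the principal point, pixels), "k1" (the pictures are not rectified: a ray, as slopes to the right and down, at radius r is drawn at 1 + k1 r^2 times it, then the intrinsics apply), "R" (3x3) and "t" (3): a world point X has camera coordinates R X + t. Camera axes: x right, y down, z forward; pixel columns grow to the right and rows downward; lengths in m; the calibration is good to about 2 mm. A picture is of the moment at which its call begins.
- ticket.hand_in(): hands the job in; it is judged then, once.
Trained networks look in a picture, given as the dict that the camera call returned (one of the last four; its "shot" number tells which), for a name from the list of things; names that differ only in an ending like _2 or _b are one class to them, and where a whole thing is asked for, a point or a joint stands for the part that bears it (a point fixed in the world has none). Each returns a list of dicts, best first, with "conf" (0 to 1); they miss things now and then, are a little off and sometimes report something else, mostly with a low value. They report only what shows in the picture. A call takes as long as a camera call. They do not tell look-alikes from the thing itself.
- boxes_of(query, picture): "position" ([x, y, z] in m, in world coordinates, good to about 4 mm: the middle of the surface that is visible of it).
- outline_of(query, picture): "region" (420x560 bool, what is visible of it).
The state is a dict: "clock": time; "joint_pos": joint angles; "joint_velocities": joint speeds; "tau": joint torques, N m; "position": TCP position; "ee_rot": TCP orientation; "ft_force": force on the tool from outside, world axes, zero at the start; "torque": the same for the moment, N m; "grip_width": opening from 0.0 (shut) to 1.0 (fully open); "grasp_force": force on a finger pad.
Only numpy, scipy, OpenCV 4.12 (cv2) and the standard library are available. Lean on these libraries where they do the work, as an engineer would, in place of code of your own. Each camera call takes 0.05 s, during which the arm holds its last target. There are 200 camera calls.

### The job

Take the flat screwdriver (the one with the square handle) out of the tool rack, set its blade lightly on the spring-mounted slotted screw of the sample stage, feel for the slot, and turn the screw gently clockwise just to its stop, without pressing or forcing it. Then stand the screwdriver back in its hole in the rack and let go. Do not touch the screw with the fingers, and leave the other things where they are.

Things in the scene. Friction and masses are not known exactly. Their poses are not given: they have to be found in the camera images.
- driver_grip (a point): middle of the amber plastic handle of the flat screwdriver, where to grasp it: square, 24 x 24 mm, flat sides along this frame's x and y, reaching 35 mm above and 29 mm below this point. Under it a square guard, 30 mm wide and 6 mm thick, whose underside (35 mm below this point) rests on the rack's plate. Stands upright (z up) in the rack; weighs 80 to 150 g
- driver_tip (a point): middle of the end of the screwdriver's blade, on the handle's axis 97 mm below driver_grip (62 mm below the guard), same axes. The steel blade is 14 mm wide along this frame's x, 2.4 mm thick along y and 14 mm long; the shaft above it is round, 9 mm
- nutdriver_grip (a point): middle of the round amber handle (25 mm diameter, 56 mm tall with its guard) of a nut driver that stands in the other hole of the rack; leave it there
- rack: grey tool rack, fixed. Plate 50 (x) by 170 mm (y), its top 75 mm above the bench, on end cheeks. Two square holes, 18 x 18 mm, go through the 8 mm plate 45 mm either side of its middle along y; below is open space down to a 4 mm floor. Origin on the bench under the middle. Either tool may be in either hole
- stage: sample stage of a drop-shape instrument, aluminium base 220 (x) by 150 mm (y), fixed. Origin on the bench under its middle. At its -x end a clamp block with the screw on top; from 48 mm to +x of the screw axis a black sample plate, top 96 mm high; from 133 mm on, a black back-light housing 144 mm high
- screw_top (a point): on the screw's axis, nominal height of the top of its round steel head, 103 mm above the bench; axes of the stage. The real head stands up to 9 mm higher or lower (not reported: feel for it). Head 26 mm wide, 9 mm high; a straight slot 5 mm wide and deep runs right across it, in a direction not reported either, at the start within 0.35 rad either side of the stage's y axis
- screw (a joint): rad the screw has turned since the start (0), growing clockwise seen from above; stop at 1.2; needs 0.03 N m, stays where left. The head is on a spring, 1 N to start, then 1.4 N per mm, solid after 3.5 mm (6 N); over 15 N on it, pressed or forced against the stop, harms it. When a blade pressing on it lines up with the slot (within 0.15 rad) the head springs up round the blade and the force falls
- vial: amber glass jar 32 mm wide and 55 mm tall, bystander, origin under its middle
- beaker: glass beaker 66 mm wide and 75 mm tall, bystander, origin under its middle
- tray: steel tray 110 x 80 x 22 mm, bystander, origin under its middle
- lenscap: black lens cap 48 mm wide and 9 mm tall, bystander, origin under its middle
- weight: brass weight 36 mm wide and 50 mm tall, bystander, origin under its middle
- mouse: black computer mouse 105 x 60 x 29 mm, bystander, origin under its middle
Not all that is in view belongs to the job. Leave any blue or pink look-alike of the part that bears driver_grip alone. Of the things that look like the rack, the smallest one is meant.

How it is judged:
On the way, in this order (a step that is already met when the one before it is completed fails the run):
1. the screwdriver's blade is on the screw head, upright (horizontal distance between driver_tip and screw_top below 0.006 m and contact force between driver and screw above 0.3 N and angle between driver_tip's own z axis and vertical below 0.2 rad), for 0.1 s.
2. the screw is turned to its stop with the blade in its slot (value of joint screw above 1.08 rad and horizontal distance between driver_tip and screw_top below 0.006 m and z of driver_tip in the frame of screw_top below 0.008 m), for 0.1 s.
At the end, for the whole second after the job is handed in: the screw stays turned clockwise to its stop (1.05 rad or more), and the flat screwdriver stands upright (within 0.1 rad) in its hole in the rack with its guard down on the plate (within 4 mm), released (value of joint screw above 1.05 rad and angle between driver_grip's own z axis and vertical below 0.1 rad and z of driver_grip in the frame of rack between 0.106 and 0.114 m and x of driver_grip in the frame of rack between -0.01 and 0.01 m and y of driver_grip in the frame of rack between -0.06 and 0.06 m); the robot touches nothing.
It fails at once if the screw is pressed or forced with more than 15 N (contact force between driver and screw above 15 N).
It fails at once if the fingers touch the screw (contact force between the fingers and screw above 0.5 N).
It fails at once if the nut driver is taken out or knocked over (distance of nutdriver_grip from where it was at the start of the episode above 0.02 m).
It fails at once if a bystander is pushed away (distance of any of vial, beaker, tray, lenscap, weight, mouse from where it was at the start of the episode above 0.025 m).
It also fails if it takes over 72 s, if anything falls off the work surface, if the arm or the gripper's body presses on something with over 40 N, if the wrist force passes 120 N, or if a joint passes its speed limit or range.

## Working session

There is one attempt and no reset: what is moved stays moved. The work goes in short steps, Python scripts to look and compute and a tool call to move; the robot and the scene stay as the last step left them, time stands still between calls to the robot, and variables do not carry over. Pictures are saved under pics/ and viewed, at most 12 in all, crops included, and the job is handed in when it is done.

Besides the shell and the picture viewer there is one more tool, called after "Call:" by a JSON object that holds its "api" and its "payload", one argument or row to a line. carry_out: Moves the arm, as the interface text tells. Its arguments: {"type":"object","properties":{"deltas":{"type":"array","items":{"type":"array","items":{"type":"number"}}},"force":{"type":"number"}},"required":["deltas"]}

```bash
mkdir -p pics; cat > h.py <<'E'
import numpy as np, cv2
from workcell import manip, camera, ticket, boxes_of, outline_of
def K(p):
    f=p["img"].shape[0]/2/np.tan(np.radians(p["vertical_fov"])/2)
    return np.array([[f,0,p["cx"]],[0,f,p["cy"]],[0,0,1]]),np.array([p["k1"],0,0,0,0.])
def cloud(p,mask=None):
    k,d=K(p); m=p["depth"]>0
    if mask is not None: m&=mask
    v,u=np.nonzero(m)
    q=cv2.undistortPoints(np.stack([u,v],1).astype(float)[:,None],k,d)[:,0]
    z=p["depth"][v,u][:,None]; c=np.hstack([q*z,z])
    return (c-p["t"])@p["R"],np.stack([u,v],1)
def proj(p,X):
    k,d=K(p); return cv2.projectPoints(np.atleast_2d(X).astype(float),cv2.Rodrigues(np.array(p["R"]))[0],np.array(p["t"],float),k,d)[0][:,0]
def save(p,n): cv2.imwrite("pics/"+n,p["img"][:,:,::-1])
E
python3 - <<'E'
from h import *
o=manip.get_obs();print(o)
for n in["scene","top"]:
    p=camera(n);save(p,n+".png")
    print(n,np.round(-np.array(p["R"]).T@p["t"],3),p["vertical_fov"],p["k1"])
    for q in["driver_grip","nutdriver_grip","rack","stage","screw","vial","beaker","tray","weight","mouse","lenscap"]:
        for b in boxes_of(q,p)[:4]:
            print(q,round(b["conf"],2),np.round(b["position"],3),proj(p,b["position"]).round())
a=cv2.imread("pics/scene.png");b=cv2.imread("pics/top.png")
E
```

```text
{'clock': 0.0, 'joint_pos': array([-1.21760434,  0.3328919 , -0.06468097,  1.46096658,  0.02160237,
        1.34992283, -0.08851208]), 'joint_velocities': array([-1.89036339e-03,  9.06753512e-04,  4.01914092e-04, -1.52052871e-03,
        3.52393525e-04, -8.54061417e-05,  1.21475464e-03]), 'tau': array([ 2.35214668e-05, -6.25446224e+01,  4.93178784e-02, -3.91609240e+01,
        1.62019115e-02,  9.87379288e-03, -4.48430251e-05]), 'position': array([0.22926396, 0.58104226, 0.25249131]), 'ee_rot': array([ 1.86796225e-01,  9.82398398e-01, -7.39827545e-04, -1.00260659e-04]), 'ft_force': array([-0.40391717,  0.07843918, -0.10241863]), 'torque': array([ 0.00051766,  0.01096678, -0.04551026]), 'grasp_force': 0.0, 'grip_width': 1.0027537144847825}
scene [ 1.474 -0.273  0.923] 46.276046880163946 -0.02151238200404689
driver_grip 0.86 [ 0.507 -0.339  0.11 ] [[158. 209.]]
driver_grip 0.86 [ 0.399 -0.32   0.095] [[163. 186.]]
driver_grip 0.81 [ 0.499 -0.444  0.092] [[116. 219.]]
nutdriver_grip 0.48 [ 0.523 -0.251  0.101] [[194. 210.]]
rack 0.68 [ 0.664 -0.516  0.082] [[ 84. 275.]]
rack 0.55 [ 0.316
[... 757 characters left out ...]
[406. 237.]]
driver_grip 0.34 [ 0.395 -0.037  0.053] [[272. 250.]]
nutdriver_grip 0.63 [ 0.519 -0.247  0.132] [[343. 210.]]
nutdriver_grip 0.61 [ 0.492 -0.335  0.135] [[373. 219.]]
rack 0.81 [ 0.505 -0.287  0.076] [[353. 216.]]
rack 0.77 [ 0.315 -0.468  0.104] [[415. 279.]]
rack 0.68 [ 0.649 -0.505  0.104] [[425. 171.]]
stage 0.87 [0.588 0.107 0.034] [[229. 189.]]
screw 0.19 [0.589 0.108 0.035] [[229. 189.]]
beaker 0.8 [ 0.718 -0.097  0.03 ] [[292. 152.]]
tray 0.61 [ 0.371  0.182 -0.   ] [[205. 256.]]
weight 0.54 [ 0.666 -0.292  0.029] [[351. 168.]]
mouse 0.94 [0.493 0.401 0.033] [[137. 217.]]
lenscap 0.57 [ 0.378 -0.175  0.009] [[315. 256.]]
lenscap 0.29 [ 0.666 -0.29   0.029] [[351. 169.]]
```

View pics/scene.png

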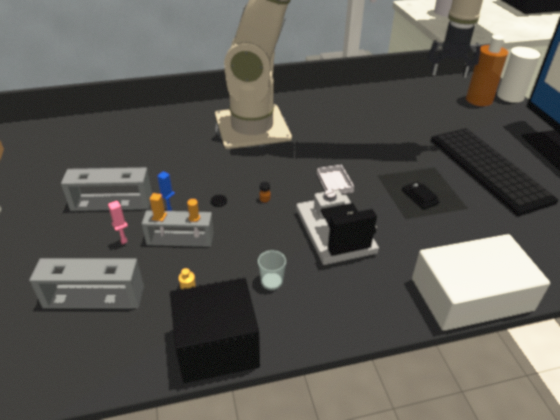

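View pics/top.png

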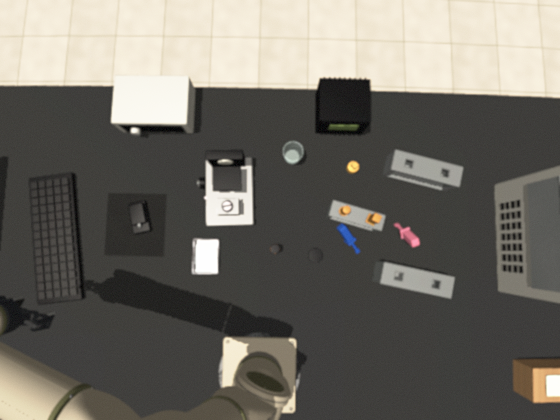

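The scene shows three grey racks. The smallest, at scene (178,228) and top (356,216), holds two amber tools. Candidates for the flat screwdriver:
- taller amber handle: scene (157,207), top (376,218)
- shorter amber handle: scene (194,210), top (346,210)
- blue one lying: top (348,238)
- pink one: top (408,236)

I expect it to be the taller, square amber one. I'll check that with a close crop while measuring.

```bash
python3 - <<'E'
from h import *
p=camera("top"); s=camera("scene")
a=cv2.resize(p["img"][195:240,320:395,::-1],None,fx=7,fy=7,interpolation=cv2.INTER_CUBIC)
b=cv2.resize(s["img"][185:250,135:220,::-1],None,fx=6,fy=6,interpolation=cv2.INTER_CUBIC)
c=cv2.resize(p["img"][145:230,195:260,::-1],None,fx=4,fy=4,interpolation=cv2.INTER_CUBIC)
im=np.zeros((600,800,3),np.uint8);
b=cv2.resize(b,(370,280)); im[:a.shape[0],:a.shape[1]]=a; c=c[:600,:]; im[:c.shape[0],535:535+c.shape[1]]=c; im[318:598,0:370]=b
cv2.imwrite("pics/crop.png",im)
for nm,q in(("top",p),("scene",s)):
    X,uv=cloud(q); rgb=q["img"][uv[:,1],uv[:,0]].astype(int)
    def rect(m,l):
        P=X[m]; 
        if len(P)<4: print(nm,l,len(P));return
        r=cv2.minAreaRect(P[:,:2].astype(np.float32)); print(nm,l,len(P),"mean",P.mean(0).round(4),"rect",np.round(r[0],4),np.round(r[1],4),round(r[2],1))
    R=(abs(X[:,0]-.505)<.09)&(abs(X[:,1]+.287)<.12)
    am=(rgb[:,0]>rgb[:,2]+70)
    rect(R&~am&(abs(X[:,2]-.075)<.008),"plate")
    for l,y in(("A",(-.4,-.295)),("B",(-.295,-.2))):
        m=R&am&(X[:,1]>y[0])&(X[:,1]<y[1]); rect(m,l); print(np.percentile(X[m,2],[2,50,98]).round(3))
        rect(m&(X[:,2]>np.percentile(X[m,2],98)-.012),l+"top")
    S=(abs(X[:,0]-.6)<.16)&(abs(X[:,1]-.107)<.12)
    rect(S&(X[:,2]>.012)&(X[:,2]<.16),"stage all")
    rect(S&(abs(X[:,2]-.144)<.006),"housing"); rect(S&(abs(X[:,2]-.096)<.006)&(rgb.sum(1)<200),"plate96")
    rect(S&(X[:,2]>.09)&(X[:,2]<.115)&(X[:,0]<.56)&(rgb.sum(1)>200),"head")
E
```

```text
top plate 656 mean [ 0.5081 -0.2929  0.0758] rect [ 0.5084 -0.299 ] [0.1719 0.0508] 74.7
top A 132 mean [ 0.4951 -0.3373  0.1236] rect [ 0.5009 -0.3423] [0.027  0.0398] 69.8
[0.079 0.141 0.15 ]
top Atop 68 mean [ 0.4959 -0.3409  0.1452] rect [ 0.4963 -0.3417] [0.0237 0.0246] 65.0
top B 92 mean [ 0.5188 -0.2518  0.1178] rect [ 0.5195 -0.2536] [0.0263 0.0261] 45.8
[0.08  0.129 0.135]
top Btop 59 mean [ 0.5199 -0.2542  0.131 ] rect [ 0.5199 -0.2545] [0.0212 0.0239] 1.6
top stage all 3526 mean [0.5858 0.107  0.0685] rect [0.5822 0.1205] [0.2199 0.1748] 2.8
top housing 380 mean [0.6749 0.1126 0.1439] rect [0.6734 0.1117] [0.034  0.1079] 0.6
top plate96 343 mean [0.6294 0.1058 0.0965] rect [0.6193 0.1052] [0.0864 0.0992] 3.4
top head 77 mean [0.5283 0.1049 0.0959] rect [0.5296 0.1013] [0.0339 0.0413] 8.9
scene plate 789 mean [ 0.5153 -0.2957  0.0737] rect [ 0.5086 -0.2973] [0.1722 0.0584] 75.2
scene A 316 mean [ 0.5035 -0.3388  0.1136] rect [ 0.4962 -0.3375] [0.0266 0.0361] 65.5
[0.076 0.116 0.146]
scene Atop 92 mean [ 0.4997 -0.3395  0.1414] rect [ 0.4972 -0.3396] [0.0232 0.0267] 64.1
scene B 210 mean [ 0.5282 -0.253   0.1075] rect [ 0.5248 -0.2528] [0.0259 0.0265] 88.7
[0.076 0.11  0.132]
scene Btop 73 mean [ 0.5241 -0.2538  0.1282] rect [ 0.5232 -0.2528] [0.0227 0.0236] 15.1
scene stage all 4099 mean [0.6334 0.0953 0.0731] rect [0.5821 0.122 ] [0.2293 0.1776] 2.7
scene housing 431 mean [0.679  0.1123 0.1427] rect [0.6756 0.1133] [0.0364 0.1103] 3.4
scene plate96 493 mean [0.6293 0.1063 0.0954] rect [0.6363 0.1106] [0.1163 0.1099] 3.2
scene head 72 mean [0.5305 0.1063 0.0953] rect [0.5309 0.1079] [0.0272 0.0272] 73.7
```

View pics/crop.png

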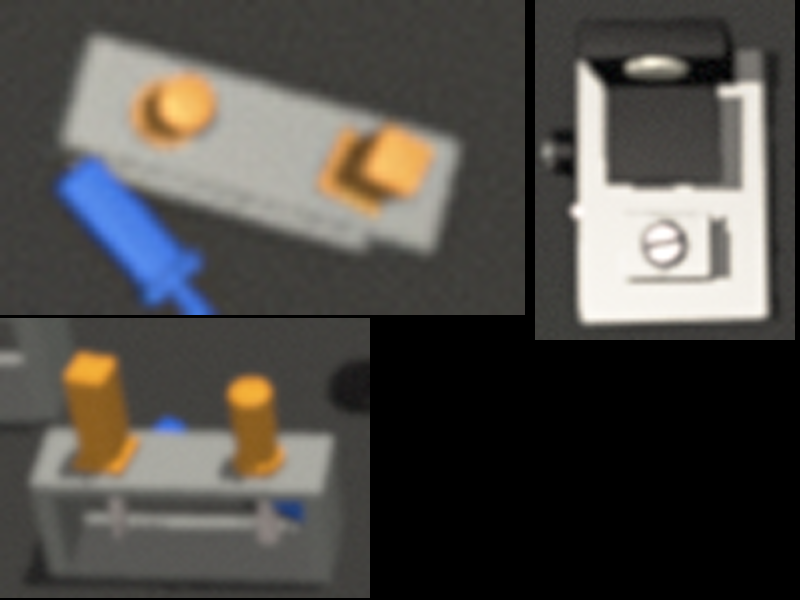

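The crop settles it. The square amber handle is in the right-hand hole: top (376,218), world about (0.497,-0.341), top of handle at z 0.145. The round nut driver is at (346,210). The screw shows its slot near the stage's y axis. The handle position matches the hole computed from the plate, with the rack yaw at -15° and the handle sides at about -25°. I'll plan the approach now.

```bash
cat >> h.py <<'E'
def yaw():  # heading of tool y, deg
    from scipy.spatial.transform import Rotation as Ro
    o=manip.get_obs(); M=Ro.from_quat(o["ee_rot"]).as_matrix()
    return np.degrees(np.arctan2(M[1,1],M[0,1]))
def plan(wps,start=None):
    if start is None: start=(*manip.get_obs()["position"],yaw())
    c=np.array(start,float); print("from",c.round(4))
    for w in wps:
        w=np.array(w,float); a=np.radians(c[3]); d=w[:3]-c[:3]
        t=np.array([d@[-np.sin(a),np.cos(a),0],d@[np.cos(a),np.sin(a),0],-d[2]])/.15
        s=-((w[3]-c[3]+180)%360-180)/30
        print(w,"->",t.round(3),round(s,3),"rows>=",int(np.ceil(max(np.linalg.norm(d)/.0625,abs(s)*30/10.7))))
        c=w
E
python3 - <<'E'
from h import *
plan([(.34,.48,.25,45),(.45,.35,.25,23),(.53,.2,.25,0),(.55,.06,.25,-20),(.55,-.08,.25,-25),(.54,-.22,.25,-25),(.497,-.3415,.25,-25)])
E
```

```text
from [ 0.2294  0.5814  0.2534 68.468 ]
[ 0.34  0.48  0.25 45.  ] -> [-0.934 -0.358  0.022] 0.782 rows>= 3
[ 0.45  0.35  0.25 23.  ] -> [-1.131 -0.094 -0.   ] 0.733 rows>= 3
[0.53 0.2  0.25 0.  ] -> [-1.129  0.1   -0.   ] 0.767 rows>= 3
[  0.55   0.06   0.25 -20.  ] -> [-0.933  0.133 -0.   ] 0.667 rows>= 3
[  0.55  -0.08   0.25 -25.  ] -> [-0.877  0.319 -0.   ] 0.167 rows>= 3
[  0.54  -0.22   0.25 -25.  ] -> [-0.874  0.334 -0.   ] -0.0 rows>= 3
[  0.497   -0.3415   0.25   -25.    ] -> [-0.855  0.083 -0.   ] -0.0 rows>= 3
```

Call:
{"api": "carry_out", "payload": {
  "deltas": [
    [-0.93,-0.36,0.02,0.78,1],
    [-0.93,-0.36,0.02,0.78,1],
    [-0.93,-0.36,0.02,0.78,1],
    [-0.93,-0.36,0.02,0.78,1]
  ]
}}

```text
clock: 1.8
position: [0.3409, 0.4787, 0.2505]
ee_rot: [0.383, 0.924, 0.0, 0.0]
ft_force: [0.1, 1.4, 0.1]
grip_width: 1.001
grasp_force: 0.0
```

Call:
{"api": "carry_out", "payload": {
  "deltas": [
    [-1,-0.09,0,0.73,1],
    [-1,-0.09,0,0.73,1],
    [-1,-0.09,0,0.73,1],
    [-1,-0.09,0,0.73,1]
  ]
}}

```text
clock: 2.3
position: [0.4364, 0.3643, 0.2504]
ee_rot: [0.551, 0.835, 0.0, -0.0]
ft_force: [-0.7, 0.4, 0.2]
grip_width: 0.997
grasp_force: 0.0
```

Call:
{"api": "carry_out", "payload": {
  "deltas": [
    [-1,0.1,0,0.77,1],
    [-1,0.1,0,0.77,1],
    [-1,0.1,0,0.77,1],
    [-1,0.1,0,0.77,1]
  ]
}}

```text
clock: 2.8
position: [0.5088, 0.233, 0.2503]
ee_rot: [0.706, 0.708, 0.0, -0.0]
ft_force: [-0.3, 0.5, -0.4]
grip_width: 1.0
grasp_force: 0.0
```

Call:
{"api": "carry_out", "payload": {
  "deltas": [
    [-0.93,0.13,0,0.67,1],
    [-0.93,0.13,0,0.67,1],
    [-0.93,0.13,0,0.67,1],
    [-0.93,0.13,0,0.67,1]
  ]
}}

```text
clock: 3.3
position: [0.5282, 0.0949, 0.2503]
ee_rot: [0.818, 0.575, 0.0, -0.0]
ft_force: [-0.6, 1.4, -0.3]
grip_width: 1.0
grasp_force: 0.0
```

```bash
python3 - <<'E'
from h import *
o=manip.get_obs();print(o["clock"],o["joint_pos"].round(2))
plan([(.55,-.08,.25,-25),(.54,-.22,.25,-25),(.497,-.3415,.25,-25)])
E
```

```text
3.3 [-0.67  0.14  0.45  1.72 -0.06  1.3  -0.55]
from [  0.5282   0.0949   0.2503 -19.8109]
[  0.55  -0.08   0.25 -25.  ] -> [-1.048  0.532  0.002] 0.173 rows>= 3
[  0.54  -0.22   0.25 -25.  ] -> [-0.874  0.334 -0.   ] -0.0 rows>= 3
[  0.497   -0.3415   0.25   -25.    ] -> [-0.855  0.083 -0.   ] -0.0 rows>= 3
```

I happen to be right above the screw, so I'll take a wrist look here.

```bash
python3 - <<'E'
from h import *
p=camera("wrist");np.save("w1.npy",p,allow_pickle=True)
print(proj(p,[.53,.106,.103]),np.round(-np.array(p["R"]).T@p["t"],3))
save(p,"w1.png")
for b in boxes_of("screw",p)[:2]: print(b)
X,uv=cloud(p);m=(X[:,2]>.085)&(X[:,2]<.12)&(np.hypot(X[:,0]-.53,X[:,1]-.106)<.03)
print(m.sum(), np.histogram(X[m,2],12))
E
```

```text
[[274.91446005 187.49257795]] [0.556 0.168 0.37 ]
{'position': [0.5294, 0.112, 0.0966], 'conf': 0.87}
1127 (array([ 20,  78, 276, 142,  14,  51,  72,  16,  11,  90, 255, 102]), array([0.0850299 , 0.08618436, 0.08733881, 0.08849327, 0.08964773,
       0.09080218, 0.09195664, 0.0931111 , 0.09426555, 0.09542001,
       0.09657447, 0.09772892, 0.09888338]))
```

View pics/w1.png

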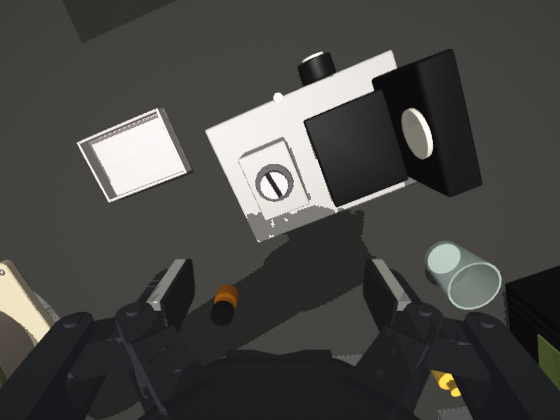

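The wrist view shows the screw head at pixel (274,182), with its dark slot tilted from upper left to lower right. The head top is at about z 0.097. I'll work out the centre and slot direction.

```bash
python3 - <<'E'
from h import *
p=np.load("w1.npy",allow_pickle=True).item()
X,uv=cloud(p); g=p["img"][uv[:,1],uv[:,0]].astype(int).mean(1)
near=np.hypot(X[:,0]-.5295,X[:,1]-.109)<.025
h=near&(X[:,2]>.0945)&(X[:,2]<.101)
c,r=cv2.minEnclosingCircle(X[h][:,:2].astype(np.float32));print("head",np.round(c,4),r,np.median(X[h,2]))
Q=X[h][:,:2];
ctr=(np.percentile(Q,1,0)+np.percentile(Q,99,0))/2;print(ctr,X[h].mean(0))
# slot: pixels inside circle radius 9mm, dark ; rays intersected with z=.097
k,d=K(p);q=cv2.undistortPoints(uv[near].astype(float)[:,None],k,d)[:,0]
C=-np.array(p["R"]).T@p["t"]; D=np.hstack([q,np.ones((len(q),1))])@p["R"]
Y=C+D*((.0968-C[2])/D[:,2])[:,None]
for c0 in(c,ctr):
  ins=np.hypot(*(Y[:,:2]-c0).T)<.0105
  for th in(60,90,120):
    s=Y[ins&(g[near]<th)][:,:2]
    l=cv2.fitLine(s.astype(np.float32),cv2.DIST_HUBER,0,.01,.01).ravel();print(th,len(s),s.mean(0).round(4),"slot deg",np.degrees(np.arctan2(l[1],l[0])).round(1))
# stage yaw
S=(abs(X[:,2]-.096)<.004)&(g<50)&(X[:,0]>.56)
rr=cv2.minAreaRect(X[S][:,:2].astype(np.float32));print("plate",rr)
E
```

```text
head [0.5289 0.1071] 0.013633593916893005 0.09717070000748
[0.52916148 0.10716647] [0.52923107 0.10744097 0.09712643]
60 74 [0.529  0.1075] slot deg -77.6
90 88 [0.529  0.1073] slot deg -78.4
120 98 [0.5291 0.1072] slot deg -78.1
60 74 [0.529  0.1075] slot deg -77.6
90 88 [0.529  0.1073] slot deg -78.4
120 99 [0.5291 0.1073] slot deg -78.5
plate ((0.6882254481315613, -0.05501313507556915), (0.1325695961713791, 0.4664146602153778), 18.023157119750977)
```

Call:
{"api": "carry_out", "payload": {
  "deltas": [
    [-1,0.53,0,0.17,1],
    [-1,0.53,0,0.17,1],
    [-1,0.53,0,0.17,1],
    [-1,0.53,0,0.17,1]
  ]
}}

```text
clock: 3.9
position: [0.5521, -0.0767, 0.2502]
ee_rot: [0.844, 0.536, -0.0, 0.0]
ft_force: [0.8, 0.3, -0.4]
grip_width: 0.998
grasp_force: 0.0
```

Call:
{"api": "carry_out", "payload": {
  "deltas": [
    [-0.87,0.33,0,0,1],
    [-0.87,0.33,0,0,1],
    [-0.87,0.33,0,0,1],
    [-0.87,0.33,0,0,1]
  ]
}}

```text
clock: 4.4
position: [0.5419, -0.2126, 0.2499]
ee_rot: [0.843, 0.537, 0.0, -0.0]
ft_force: [1.0, 0.5, 0.7]
grip_width: 0.999
grasp_force: 0.0
```

```bash
python3 - <<'E'
from h import *
p=camera("wrist");np.save("w2.npy",p,allow_pickle=True);save(p,"w2.png")
plan([(.497,-.3415,.25,-25)])
X,uv=cloud(p); rgb=p["img"][uv[:,1],uv[:,0]].astype(int); am=rgb[:,0]>rgb[:,2]+60
for nm,c,z in(("A",(.497,-.3415),.145),("B",(.520,-.2545),.13)):
    m=am&(np.hypot(X[:,0]-c[0],X[:,1]-c[1])<.03)&(abs(X[:,2]-z)<.007)
    if m.sum()>3:
        r=cv2.minAreaRect(X[m][:,:2].astype(np.float32));print(nm,m.sum(),r,np.median(X[m,2]))
E
```

```text
from [  0.5422  -0.2114   0.2499 -24.9263]
[  0.497   -0.3415   0.25   -25.    ] -> [-0.914  0.092 -0.001] 0.002 rows>= 3
A 506 ((0.49751850962638855, -0.3386061489582062), (0.02258601039648056, 0.02407022938132286), 67.70036315917969) 0.14393157520369926
B 568 ((0.5218262672424316, -0.2527194619178772), (0.02338094264268875, 0.023800862953066826), 14.166705131530762) 0.1299349218410199
```

View pics/w2.png

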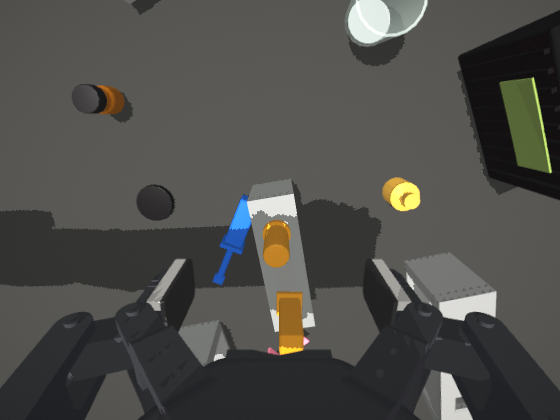

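The wrist view shows the square amber handle at about (290,320) and the round nut driver at (277,243). Nothing is in the way of the fingers beside the square handle. The screw head is at (0.529,0.107), z 0.097, with the slot at 102°. I'll go above the handle, then descend and grip.

Call:
{"api": "carry_out", "payload": {
  "deltas": [
    [-0.9,0.09,0,0,1],
    [-0.9,0.09,0,0,1],
    [-0.9,0.09,0,0,1],
    [-0.9,0.09,0,0,1],
    [-0.9,0.09,0,0,1]
  ]
}}

```text
clock: 5.08
position: [0.4979, -0.3393, 0.25]
ee_rot: [0.843, 0.538, 0.0, -0.001]
ft_force: [0.4, 0.4, -0.7]
grip_width: 1.001
grasp_force: 0.0
```

```bash
python3 - <<'E'
from h import *
plan([(.497,-.3395,.112,-24)])
s=camera("scene");t=camera("top")
for p in(s,t):
  X,uv=cloud(p); rgb=p["img"][uv[:,1],uv[:,0]].astype(int); am=rgb[:,0]>rgb[:,2]+60
  m=am&(np.hypot(X[:,0]-.497,X[:,1]+.34)<.03)&(abs(X[:,2]-.145)<.007)
  if m.sum()>3: print(m.sum(),cv2.minAreaRect(X[m][:,:2].astype(np.float32)))
E
```

```text
from [  0.4979  -0.3393   0.25   -24.8804]
[  0.497   -0.3395   0.112  -24.    ] -> [-0.004 -0.005  0.92 ] -0.029 rows>= 3
76 ((0.49680742621421814, -0.33857837319374084), (0.024385306984186172, 0.026498960331082344), 59.25935745239258)
70 ((0.4960874319076538, -0.341996967792511), (0.024552512913942337, 0.023856058716773987), 64.39386749267578)
```

Call:
{"api": "carry_out", "payload": {
  "deltas": [
    [0,-0.005,0.4,0,1],
    [0,-0.005,0.7,0,1],
    [0,-0.005,0.92,0,1],
    [0,-0.005,0.92,0,1],
    [0,-0.005,0.92,0,0],
    [0,-0.005,0.92,0,-0.3],
    [0,-0.005,0.92,0,-1],
    [0,-0.005,0.92,0,-1],
    [0,-0.005,0.92,0,-1],
    [0,-0.005,0.92,0,-1],
    [0,-0.005,0.92,0,-1]
  ],
  "force": 50
}}

```text
clock: 6.55
position: [0.4958, -0.3422, 0.1132]
ee_rot: [0.844, 0.536, 0.0, 0.0]
ft_force: [-0.8, 1.6, 6.5]
grip_width: 0.274
grasp_force: 49.8
```

Call:
{"api": "carry_out", "payload": {
  "deltas": [
    [0,0,-0.1,0,-1],
    [0,0,-0.2,0,-1],
    [0,0,-0.4,0,-1],
    [0,0,-0.7,0,-1],
    [0,0,-1,0,-1],
    [0,0,-1,0,-1],
    [0,0,-1,0,-1]
  ]
}}

```text
clock: 7.42
position: [0.4952, -0.3417, 0.2621]
ee_rot: [0.844, 0.536, 0.0, -0.0]
ft_force: [0.0, 1.0, -0.4]
grip_width: 0.274
grasp_force: 49.2
```

```bash
python3 - <<'E'
from h import *
o=manip.get_obs();print(o["clock"],o["position"],yaw(),o["grip_width"],o["ft_force"],o["joint_pos"].round(2))
s=camera("scene");t=camera("top");w=camera("wrist")
tip=[.4958,-.3422,o["position"][2]-.1]
u=proj(s,tip)[0].astype(int);print(u,proj(w,tip))
c=lambda p,u,r:cv2.resize(p["img"][max(0,u[1]-r):u[1]+r,max(0,u[0]-r):u[0]+r,::-1],(400,400),interpolation=cv2.INTER_CUBIC)
cv2.imwrite("pics/l1.png",np.hstack([c(s,u,50),cv2.resize(w["img"][200:420,180:400,::-1],(400,400))]))
X,uv=cloud(s)
m=(np.hypot(X[:,0]-tip[0],X[:,1]-tip[1])<.03)&(X[:,2]<o["position"][2]-.04)&(X[:,2]>.09)
print(m.sum())
for lo in np.arange(.09,.24,.01):
    q=X[m&(X[:,2]>=lo)&(X[:,2]<lo+.01)]
    if len(q): print(round(lo,2),len(q),np.median(q,0).round(4),np.ptp(q,0).round(4))
E
```

```text
7.425 [ 0.49516074 -0.34172675  0.26212796] -25.12934210787638 0.2737943686546197 [ 0.00967529  1.04258149 -0.38106019] [-0.06  0.33  0.74  1.55 -0.22  1.36  0.27]
[152 190] [[278.57871893 216.26459291]]
65
0.16 10 [ 0.4992 -0.3411  0.1644] [0.0155 0.0077 0.0073]
0.17 12 [ 0.4985 -0.3416  0.1757] [0.0094 0.007  0.0092]
0.18 11 [ 0.499  -0.3391  0.1831] [0.0089 0.007  0.008 ]
0.19 15 [ 0.4988 -0.3395  0.1943] [0.0062 0.0083 0.0093]
0.2 11 [ 0.4991 -0.3399  0.206 ] [0.0052 0.0073 0.0081]
0.21 5 [ 0.5016 -0.3412  0.2129] [0.0049 0.0049 0.0056]
0.22 1 [ 0.5027 -0.3537  0.2217] [0. 0. 0.]
```

View pics/l1.png

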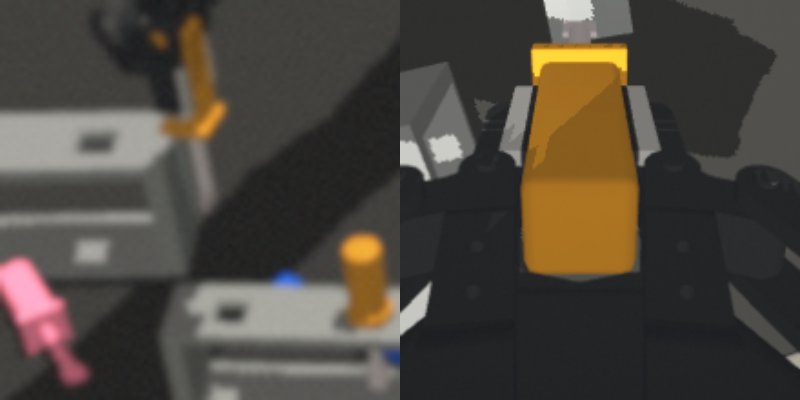

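The driver is out and upright. In the left panel the amber guard is at (205,125) with the shaft below it. Now I'll measure the blade's direction and the tip with the wrist camera.

```bash
cat > tip.py <<'E'
from h import *
def tip(show=True):
    o=manip.get_obs();w=camera("wrist");P=o["position"];a=np.radians(yaw())
    X,uv=cloud(w);d=X-P
    L=np.stack([d@[-np.sin(a),np.cos(a),0],d@[np.cos(a),np.sin(a),0],-d[:,2]],1)
    m=(abs(L[:,0])<.025)&(abs(L[:,1])<.025)&(L[:,2]>.02)&(L[:,2]<.112)
    for lo in np.arange(.02,.115,.006):
        q=L[m&(L[:,2]>=lo)&(L[:,2]<lo+.006)]
        if len(q)>3: print(round(lo,3),len(q),"x",np.percentile(q[:,0],[2,50,98]).round(4),"y",np.percentile(q[:,1],[2,50,98]).round(4))
    print("zmax",np.percentile(L[m,2],99.5))
    return w,P
if __name__=="__main__":
    w,P=tip(); cv2.imwrite("pics/l2.png",cv2.resize(w["img"][130:300,200:360,::-1],None,fx=3.5,fy=3.5,interpolation=cv2.INTER_CUBIC))
E
python3 tip.py
```

```text
0.02 200 x [0.0123 0.0142 0.0148] y [-0.01    0.0008  0.0121]
0.026 148 x [0.012  0.0143 0.0169] y [-0.0108  0.0003  0.0128]
0.032 627 x [0.0063 0.0154 0.0176] y [-0.0137  0.0008  0.0155]
0.062 12 x [0.006  0.0067 0.0072] y [-0.0019  0.001   0.0033]
0.068 32 x [0.0044 0.0064 0.007 ] y [-0.0028  0.0007  0.0044]
0.074 33 x [0.0043 0.0061 0.007 ] y [-0.0029  0.0014  0.0049]
0.08 34 x [0.0032 0.0062 0.0069] y [-0.0038  0.0006  0.0053]
0.086 47 x [0.0018 0.0035 0.0068] y [-0.0061  0.0006  0.0074]
0.092 27 x [0.003  0.0036 0.0038] y [-0.0055  0.0037  0.0076]
0.098 28 x [0.003  0.0035 0.0038] y [-0.0057  0.001   0.0077]
zmax 0.1008612126646776
```

View pics/l2.png

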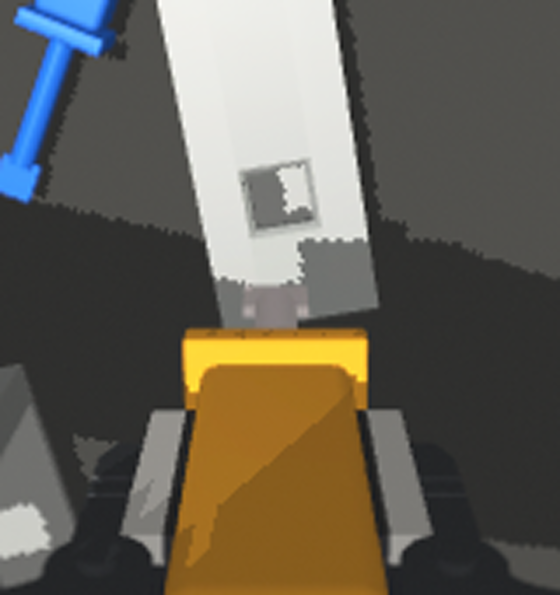

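The blade is wide along tool y. Its axis sits at tool (+2.2, +1.0) mm from the TCP, and the tip is about 100.5 mm below the TCP. To line up with the slot at 102° with range left to turn clockwise, I need a tool-y heading of 102°, which puts q7 near +1.6. I'll carry it over while turning counter-clockwise.

```bash
python3 - <<'E'
from h import *
def W(y): a=np.radians(y); return np.array([.5292,.107])-.0022*np.array([-np.sin(a),np.cos(a)])-.001*np.array([np.cos(a),np.sin(a)])
plan([(.51,-.24,.262,0),(.52,-.14,.262,26),(.525,-.04,.262,52),(.53,.05,.262,78),(*W(102),.235,102)])
E
```

```text
from [  0.495   -0.3417   0.2612 -25.1343]
[ 0.51  -0.24   0.262  0.   ] -> [ 0.656 -0.197 -0.005] -0.838 rows>= 3
[ 0.52  -0.14   0.262 26.   ] -> [ 0.667  0.067 -0.   ] -0.867 rows>= 3
[ 5.25e-01 -4.00e-02  2.62e-01  5.20e+01] -> [ 0.585  0.322 -0.   ] -0.867 rows>= 3
[5.30e-01 5.00e-02 2.62e-01 7.80e+01] -> [ 0.343  0.493 -0.   ] -0.867 rows>= 3
[  0.53155984   0.10647926   0.235      102.        ] -> [0.068 0.37  0.18 ] -0.8 rows>= 3
```

Call:
{"api": "carry_out", "payload": {
  "deltas": [
    [0.33,-0.1,0,-0.3,-1],
    [0.66,-0.2,0,-0.6,-1],
    [0.66,-0.2,0,-0.84,-1],
    [0.66,-0.2,0,-0.84,-1]
  ]
}}

```text
clock: 8.12
position: [0.5101, -0.2393, 0.2618]
ee_rot: [0.707, 0.707, -0.0, -0.0]
ft_force: [-0.3, 0.3, -1.3]
grip_width: 0.27
grasp_force: 49.4
```

Call:
{"api": "carry_out", "payload": {
  "deltas": [
    [0.33,0.03,0,-0.3,-1],
    [0.67,0.07,0,-0.6,-1],
    [0.67,0.07,0,-0.87,-1],
    [0.67,0.07,0,-0.87,-1]
  ]
}}

```text
clock: 8.62
position: [0.5204, -0.1399, 0.262]
ee_rot: [0.531, 0.848, -0.0, -0.0]
ft_force: [-0.9, -0.8, -1.2]
grip_width: 0.275
grasp_force: 49.3
```

Call:
{"api": "carry_out", "payload": {
  "deltas": [
    [0.3,0.16,0,-0.3,-1],
    [0.58,0.32,0,-0.6,-1],
    [0.58,0.32,0,-0.87,-1],
    [0.58,0.32,0,-0.87,-1]
  ]
}}

```text
clock: 9.12
position: [0.5253, -0.0411, 0.2621]
ee_rot: [0.327, 0.945, -0.0, -0.0]
ft_force: [-0.3, -0.7, -1.2]
grip_width: 0.273
grasp_force: 49.4
```

Call:
{"api": "carry_out", "payload": {
  "deltas": [
    [0.17,0.25,0,-0.3,-1],
    [0.34,0.49,0,-0.6,-1],
    [0.34,0.49,0,-0.87,-1],
    [0.34,0.49,0,-0.87,-1]
  ]
}}

```text
clock: 9.62
position: [0.5302, 0.048, 0.2621]
ee_rot: [0.106, 0.994, -0.0, -0.0]
ft_force: [0.4, 0.4, -1.2]
grip_width: 0.274
grasp_force: 49.5
```

Call:
{"api": "carry_out", "payload": {
  "deltas": [
    [0.03,0.19,0.09,-0.3,-1],
    [0.07,0.37,0.18,-0.6,-1],
    [0.07,0.37,0.18,-0.8,-1],
    [0.07,0.37,0.18,-0.8,-1],
    [0.07,0.37,0.18,-0.8,-1]
  ]
}}

```text
clock: 10.25
position: [0.5312, 0.1046, 0.2355]
ee_rot: [-0.104, 0.995, -0.0, 0.0]
ft_force: [0.2, -1.2, -1.3]
grip_width: 0.276
grasp_force: 49.4
```

```bash
cat > rel.py <<'E'
from tip import *
o=manip.get_obs();print(o["clock"],o["position"].round(4),yaw().round(2),o["joint_pos"].round(2),o["ft_force"].round(2))
w,P=tip();np.save("w3.npy",w,allow_pickle=True)
X,uv=cloud(w); g=w["img"][uv[:,1],uv[:,0]].astype(int).mean(1)
a=np.radians(yaw());d=X-P
L=np.stack([d@[-np.sin(a),np.cos(a),0],d@[np.cos(a),np.sin(a),0],-d[:,2]],1)
h=(np.hypot(X[:,0]-.5292,X[:,1]-.107)<.022)&(abs(X[:,2]-.0975)<.0035)
Q=L[h]; print("head n",h.sum(),"z",np.median(X[h,2]),"x",np.percentile(Q[:,0],[1,99]).round(4),"y",np.percentile(Q[:,1],[1,99]).round(4),"circ",cv2.minEnclosingCircle(Q[:,:2].astype(np.float32)))
u=proj(w,[.5292,.107,.097])[0].astype(int);print(u)
cv2.imwrite("pics/rel.png",cv2.resize(w["img"][u[1]-60:u[1]+90,u[0]-80:u[0]+80,::-1],None,fx=4,fy=4,interpolation=cv2.INTER_CUBIC))
E
python3 rel.py
```

```text
10.25 [0.5312 0.1046 0.2355] 101.92 [-0.51  0.15  0.25  1.72 -0.04  1.27  1.53] [ 0.22 -1.19 -1.27]
0.02 215 x [0.0104 0.0122 0.0128] y [-0.0111  0.0001  0.011 ]
0.026 145 x [0.0067 0.0122 0.0148] y [-0.0135 -0.0005  0.0131]
0.032 619 x [0.0045 0.0134 0.0156] y [-0.0148 -0.0005  0.0142]
0.062 13 x [0.004  0.0046 0.0051] y [-0.0032 -0.0006  0.002 ]
0.068 33 x [0.0027 0.0042 0.005 ] y [-0.0041  0.0001  0.0036]
0.074 35 x [0.0024 0.0044 0.005 ] y [-0.0042 -0.0006  0.0037]
0.08 27 x [0.002  0.0043 0.0051] y [-0.0043  0.0001  0.0038]
0.086 48 x [-0.0001  0.0015  0.0048] y [-0.0067 -0.0006  0.0061]
0.092 24 x [0.0012 0.0015 0.0019] y [-0.0069  0.0032  0.0063]
0.098 28 x [0.001  0.0014 0.0016] y [-0.007  -0.0011  0.0064]
zmax 0.10104738371726521
head n 494 z 0.09709615964126356 x [-0.0104  0.0146] y [-0.009   0.0147] circ ((0.0019391217501834035, 0.0028272385243326426), 0.013533743098378181)
[281 197]
```

View pics/rel.png

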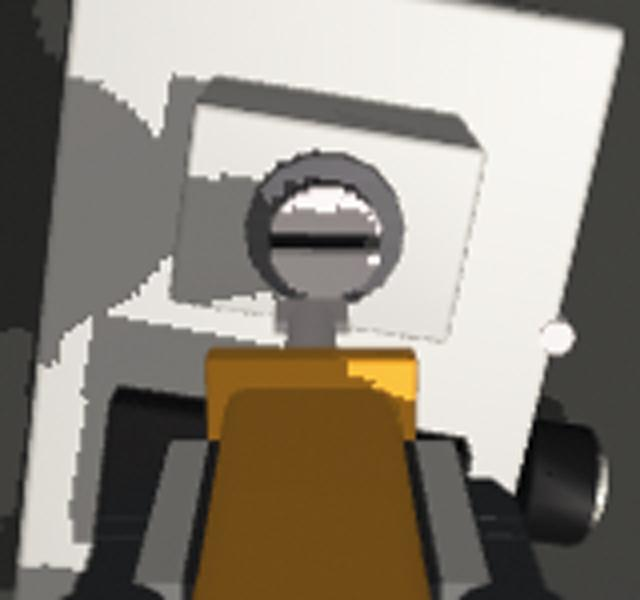

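In the wrist view the dark slot runs horizontally at (326,241) in the crop. The blade points horizontally too, at about (311,320), so they are parallel and the blade has to shift about 3 mm along its width and 2 mm across. I'll shift, lower to 10 mm above the head and re-measure.

Call:
{"api": "carry_out", "payload": {
  "deltas": [
    [0.012,0.021,0,0,-1],
    [0.012,0.021,0.09,0,-1],
    [0.012,0.021,0.18,0,-1],
    [0.012,0.021,0.18,0,-1],
    [0.012,0.021,0.18,0,-1]
  ]
}}

```text
clock: 10.92
position: [0.5285, 0.1086, 0.2083]
ee_rot: [-0.108, 0.994, -0.0, -0.0]
ft_force: [0.4, 0.7, -1.3]
grip_width: 0.273
grasp_force: 49.4
```

```bash
cat >> rel.py <<'E'
k,dd=K(w);n=(np.hypot(X[:,0]-.5292,X[:,1]-.107)<.03)
q=cv2.undistortPoints(uv[n].astype(float)[:,None],k,dd)[:,0]
C=-np.array(w["R"]).T@w["t"]; D=np.hstack([q,np.ones((len(q),1))])@w["R"]
Y=C+D*((.097-C[2])/D[:,2])[:,None]-P
YL=np.stack([Y@[-np.sin(a),np.cos(a),0],Y@[np.cos(a),np.sin(a),0]],1)
s=YL[(g[n]<45)&(np.hypot(YL[:,0]-.001,YL[:,1])<.012)].astype(np.float32)
if len(s)>5:
    l=cv2.fitLine(s,cv2.DIST_HUBER,0,.01,.01).ravel();print("slot",len(s),s.mean(0),"deg from tool y",np.degrees(np.arctan2(l[0],l[1])))
E
python3 rel.py
```

```text
10.925 [0.5285 0.1086 0.2083] 102.36 [-0.51  0.17  0.25  1.76 -0.04  1.21  1.54] [ 0.4   0.72 -1.25]
0.02 198 x [0.01   0.0122 0.0129] y [-0.0118 -0.0005  0.011 ]
0.026 158 x [0.0091 0.0123 0.0149] y [-0.0137 -0.001   0.0116]
0.032 618 x [0.0045 0.0134 0.0156] y [-0.0148  0.0001  0.0142]
0.062 14 x [0.0043 0.0047 0.0051] y [-0.0026 -0.0003  0.0019]
0.068 29 x [0.0027 0.0042 0.0051] y [-0.0041 -0.0006  0.0032]
0.074 34 x [0.0022 0.0043 0.005 ] y [-0.0042  0.0001  0.0037]
0.08 33 x [0.0016 0.004  0.0049] y [-0.0051 -0.0006  0.0038]
0.086 45 x [-0.0003  0.0016  0.005 ] y [-0.0067  0.0001  0.0061]
0.092 24 x [0.0013 0.0016 0.002 ] y [-0.0069 -0.0007  0.0063]
0.098 30 x [0.0011 0.0015 0.0019] y [-0.0065 -0.0003  0.006 ]
0.104 23 x [-0.0105  0.008   0.0131] y [-0.0115 -0.0023  0.008 ]
0.11 325 x [-0.0106  0.0052  0.012 ] y [-0.0132 -0.0032  0.01  ]
zmax 0.11188397652256007
head n 422 z 0.09710001738213875 x [-0.0112  0.013 ] y [-0.0139  0.0101] circ ((-2.5803688913583755e-05, -0.0020398395135998726), 0.013583232648670673)
[276 209]
slot 83 [ 0.00057912 -0.00043865] deg from tool y 179.81248
```

Call:
{"api": "carry_out", "payload": {
  "deltas": [
    [0,-0.011,0,0,-1],
    [0,-0.011,0,0,-1],
    [0,-0.011,0,0,-1],
    [0,-0.011,0,0,-1],
    [0,-0.011,0,0,-1],
    [0,-0.011,0,0,-1]
  ]
}}

```text
clock: 11.72
position: [0.5288, 0.1071, 0.2083]
ee_rot: [-0.108, 0.994, 0.0, -0.0]
ft_force: [-0.1, 0.1, -1.9]
grip_width: 0.275
grasp_force: 49.4
```

```bash
python3 rel.py | grep -v "^0.0[23]"
```

```text
11.725 [0.5288 0.1071 0.2083] 102.37 [-0.51  0.17  0.25  1.76 -0.04  1.21  1.54] [-0.14  0.05 -1.94]
0.062 12 x [0.004  0.0047 0.0051] y [-0.0025 -0.0002  0.0025]
0.068 33 x [0.0025 0.0043 0.0052] y [-0.0041  0.0001  0.0036]
0.074 33 x [0.0024 0.0044 0.005 ] y [-0.0042 -0.0006  0.0037]
0.08 29 x [0.002  0.0043 0.0051] y [-0.0043  0.0001  0.0038]
0.086 45 x [-0.0003  0.0016  0.005 ] y [-0.0066 -0.0006  0.0061]
0.092 28 x [0.0011 0.0016 0.002 ] y [-0.0069  0.0021  0.0063]
0.098 28 x [0.0012 0.0015 0.0017] y [-0.0066 -0.0015  0.0064]
0.104 15 x [-0.0076  0.0046  0.0128] y [-0.0115 -0.0023  0.0084]
0.11 345 x [-0.0103  0.0051  0.0125] y [-0.0115  0.0009  0.0116]
zmax 0.11191493181118739
head n 421 z 0.09705574468847016 x [-0.0112  0.0129] y [-0.0122  0.0117] circ ((-3.218892015866004e-05, -0.00017253619444090873), 0.01357959397137165)
[278 209]
slot 87 [0.00054984 0.00018852] deg from tool y 179.69832
```

The blade is centred over the head to within 0.4 mm and parallel to the slot, with a gap of about 10 mm. I'll lower it gently and watch the force.

Call:
{"api": "carry_out", "payload": {
  "deltas": [
    [-0.002,0,0.03,0,-1],
    [-0.002,0,0.06,0,-1],
    [-0.002,0,0.06,0,-1],
    [-0.002,0,0.06,0,-1]
  ]
}}

```text
clock: 12.28
position: [0.5291, 0.1071, 0.1993]
ee_rot: [-0.108, 0.994, 0.0, -0.0]
ft_force: [0.2, 0.3, -1.9]
grip_width: 0.274
grasp_force: 49.4
```

Call:
{"api": "carry_out", "payload": {
  "deltas": [
    [0,0,0.007,0,-1],
    [0,0,0.013,0,-1],
    [0,0,0.013,0,-1],
    [0,0,0.013,0,-1]
  ]
}}

```text
clock: 12.78
position: [0.5291, 0.1071, 0.1974]
ee_rot: [-0.108, 0.994, 0.0, 0.0]
ft_force: [-0.5, 0.5, -1.9]
grip_width: 0.277
grasp_force: 49.4
```

Call:
{"api": "carry_out", "payload": {
  "deltas": [
    [0,0,0.007,0,-1],
    [0,0,0.007,0,-1],
    [0,0,0.007,0,-1]
  ]
}}

```text
clock: 13.15
position: [0.5291, 0.1072, 0.1963]
ee_rot: [-0.108, 0.994, 0.0, 0.0]
ft_force: [0.2, -0.0, -1.4]
grip_width: 0.276
grasp_force: 49.4
```

Call:
{"api": "carry_out", "payload": {
  "deltas": [
    [0,0,0.007,0,-1],
    [0,0,0.007,0,-1],
    [0,0,0.007,0,-1]
  ]
}}

```text
clock: 13.52
position: [0.5291, 0.1072, 0.1952]
ee_rot: [-0.108, 0.994, 0.0, 0.0]
ft_force: [-1.1, 0.2, -2.0]
grip_width: 0.275
grasp_force: 49.4
```

No force, and the tip is now below the head top, so the blade is entering the slot. I'll go on to its bottom.

Call:
{"api": "carry_out", "payload": {
  "deltas": [
    [0,0,0.007,0,-1],
    [0,0,0.007,0,-1],
    [0,0,0.007,0,-1]
  ]
}}

```text
clock: 13.9
position: [0.5291, 0.1072, 0.1942]
ee_rot: [-0.108, 0.994, 0.0, 0.0]
ft_force: [-0.7, 0.4, -1.5]
grip_width: 0.275
grasp_force: 49.4
```

Call:
{"api": "carry_out", "payload": {
  "deltas": [
    [0,0,0.007,0,-1],
    [0,0,0.007,0,-1],
    [0,0,0.007,0,-1]
  ]
}}

```text
clock: 14.28
position: [0.5291, 0.1071, 0.1931]
ee_rot: [-0.108, 0.994, 0.0, 0.0]
ft_force: [-0.8, -0.0, -1.1]
grip_width: 0.277
grasp_force: 49.5
```

Call:
{"api": "carry_out", "payload": {
  "deltas": [
    [0,0,0.007,0,-1],
    [0,0,0.007,0,-1],
    [0,0,0.007,0,-1]
  ]
}}

```text
clock: 14.65
position: [0.5291, 0.1072, 0.1922]
ee_rot: [-0.108, 0.994, 0.0, 0.0]
ft_force: [0.6, -0.9, 0.8]
grip_width: 0.279
grasp_force: 49.5
```

Contact is about 2 N at the slot bottom. I'll turn clockwise gently.

Call:
{"api": "carry_out", "payload": {
  "deltas": [
    [0,0,0,0.15,-1],
    [0,0,0,0.3,-1],
    [0,0,0,0.45,-1],
    [0,0,0,0.6,-1],
    [0,0,0,0.6,-1]
  ]
}}

```text
clock: 15.28
position: [0.5293, 0.107, 0.1922]
ee_rot: [0.049, 0.999, -0.0, 0.0]
ft_force: [0.4, -0.5, 0.1]
grip_width: 0.273
grasp_force: 49.7
```

```bash
cat > st.py <<'E'
from h import *
o=manip.get_obs();print(o["clock"],o["position"].round(4),yaw().round(2),"F",o["ft_force"].round(2),"T",o["torque"].round(3),"q7",o["joint_pos"][6].round(2),"tau7",o["tau"][6].round(3))
E
python3 st.py
```

```text
15.275 [0.5293 0.107  0.1922] 84.39 F [ 0.37 -0.52  0.11] T [-0.223 -0.008  0.035] q7 1.24 tau7 -0.886
```

Call:
{"api": "carry_out", "payload": {
  "deltas": [
    [0,0,0,0.15,-1],
    [0,0,0,0.3,-1],
    [0,0,0,0.45,-1],
    [0,0,0,0.6,-1],
    [0,0,0,0.75,-1],
    [0,0,0,0.9,-1],
    [0,0,0,1,-1],
    [0,0,0,1,-1]
  ]
}}

```text
clock: 16.27
position: [0.5291, 0.1066, 0.1921]
ee_rot: [0.305, 0.952, -0.0, 0.0]
ft_force: [-0.6, -2.3, 1.0]
grip_width: 0.274
grasp_force: 49.7
```

```bash
python3 st.py
```

```text
16.275 [0.5291 0.1066 0.1921] 54.46 F [-0.57 -2.27  1.01] T [-0.772  0.152  0.04 ] q7 0.72 tau7 -0.599
```

Call:
{"api": "carry_out", "payload": {
  "deltas": [
    [0,0,0,0.15,-1],
    [0,0,0,0.3,-1],
    [0,0,0,0.45,-1],
    [0,0,0,0.6,-1],
    [0,0,0,0.6,-1]
  ]
}}

```text
clock: 16.9
position: [0.529, 0.1065, 0.192]
ee_rot: [0.45, 0.893, -0.0, -0.0]
ft_force: [-0.6, -4.4, 0.5]
grip_width: 0.276
grasp_force: 49.7
```

```bash
python3 st.py
```

```text
16.9 [0.529  0.1065 0.192 ] 36.48 F [-0.65 -4.37  0.52] T [-1.097  0.281  0.057] q7 0.41 tau7 -0.871
```

The torque is only 0.057 N m, but a 4 N side load has built up, pushing the tool towards -y. I'll relieve that by about 0.8 mm and continue in small steps.

Call:
{"api": "carry_out", "payload": {
  "deltas": [
    [-0.004,-0.003,0,0,-1],
    [-0.004,-0.003,0,0,-1],
    [-0.004,-0.003,0,0.07,-1],
    [-0.004,-0.003,0,0.07,-1]
  ]
}}

```text
clock: 17.4
position: [0.529, 0.1063, 0.192]
ee_rot: [0.468, 0.884, -0.0, -0.0]
ft_force: [-1.0, -1.9, 0.5]
grip_width: 0.271
grasp_force: 49.7
```

```bash
python3 st.py
```

```text
17.4 [0.529  0.1063 0.192 ] 34.23 F [-1.02 -1.85  0.54] T [-0.955  0.519  0.033] q7 0.38 tau7 -0.397
```

Call:
{"api": "carry_out", "payload": {
  "deltas": [
    [0,0,0,0.07,-1],
    [0,0,0,0.14,-1],
    [0,0,0,0.14,-1]
  ]
}}

```text
clock: 17.77
position: [0.529, 0.1064, 0.192]
ee_rot: [0.5, 0.866, -0.0, -0.0]
ft_force: [-2.8, -3.2, 0.2]
grip_width: 0.273
grasp_force: 49.7
```

```bash
python3 st.py
```

```text
17.775 [0.529  0.1064 0.192 ] 30.03 F [-2.82 -3.21  0.16] T [-1.028e+00  5.790e-01 -1.000e-03] q7 0.3 tau7 -0.445
```

Call:
{"api": "carry_out", "payload": {
  "deltas": [
    [0,0,0,0.05,-1],
    [0,0,0,0.07,-1],
    [0,0,0,0.07,-1]
  ]
}}

```text
clock: 18.15
position: [0.5291, 0.1064, 0.1921]
ee_rot: [0.515, 0.857, -0.0, -0.0]
ft_force: [-2.3, -3.8, 0.8]
grip_width: 0.276
grasp_force: 49.7
```

```bash
python3 st.py; python3 rel.py | grep -E "head|slot|0.09[28]"
```

```text
18.15 [0.5291 0.1064 0.1921] 27.96 F [-2.31 -3.83  0.78] T [-1.081  0.729 -0.008] q7 0.27 tau7 -0.166
0.092 456 x [-0.0058  0.0063  0.0132] y [-0.0115 -0.0007  0.0118]
0.098 488 x [-0.0082  0.0064  0.018 ] y [-0.0168  0.0016  0.0176]
head n 460 z 0.09619707859690063 x [-0.006   0.0136] y [-0.0119  0.0126] circ ((0.0011926469160243869, 0.0004928529378958046), 0.013220561668276787)
slot 34 [ 0.00094436 -0.00250444] deg from tool y 13.605495
```

The slot lags the blade by about 13° of play, so the screw is at about 1.05 rad. I'll continue in small steps and watch for the rise at the stop.

Call:
{"api": "carry_out", "payload": {
  "deltas": [
    [0,0,0,0.05,-1],
    [0,0,0,0.1,-1],
    [0,0,0,0.1,-1],
    [0,0,0,0.1,-1]
  ]
}}

```text
clock: 18.7
position: [0.5291, 0.1065, 0.1921]
ee_rot: [0.537, 0.843, 0.0, 0.0]
ft_force: [-2.4, -3.2, -0.1]
grip_width: 0.276
grasp_force: 49.7
```

```bash
python3 st.py; python3 rel.py | grep -E "head|slot"
```

```text
18.7 [0.5291 0.1065 0.1921] 24.98 F [-2.42 -3.18 -0.08] T [-1.048  0.655  0.053] q7 0.22 tau7 -0.058
head n 468 z 0.09625912543403461 x [-0.006   0.0137] y [-0.0123  0.0125] circ ((0.0012267628917470574, 2.4184007997973822e-05), 0.013247429393231869)
slot 34 [ 0.0009439  -0.00243153] deg from tool y 13.61242
```

Call:
{"api": "carry_out", "payload": {
  "deltas": [
    [0,0,0,0.05,-1],
    [0,0,0,0.1,-1],
    [0,0,0,0.1,-1],
    [0,0,0,0.1,-1]
  ]
}}

```text
clock: 19.25
position: [0.5291, 0.1064, 0.1921]
ee_rot: [0.559, 0.829, 0.0, 0.0]
ft_force: [-1.6, -3.2, 1.4]
grip_width: 0.276
grasp_force: 49.7
```

```bash
python3 st.py; python3 rel.py | grep -E "head|slot"
python3 - <<'E'
from h import *
w=np.load("w3.npy",allow_pickle=True).item();u=[279,205];cv2.imwrite("pics/r4.png",cv2.resize(w["img"][u[1]-60:u[1]+60,u[0]-70:u[0]+70,::-1],None,fx=4,fy=4,interpolation=cv2.INTER_CUBIC))
E
```

```text
19.25 [0.5291 0.1064 0.1921] 21.98 F [-1.58 -3.22  1.37] T [-1.035  0.642  0.055] q7 0.17 tau7 -0.057
head n 464 z 0.09625400858963742 x [-0.006   0.0137] y [-0.0123  0.0125] circ ((0.0013939359923824668, -3.55212832801044e-05), 0.013241450302302837)
slot 33 [ 0.00100009 -0.00219014] deg from tool y 14.001666
```

View pics/r4.png

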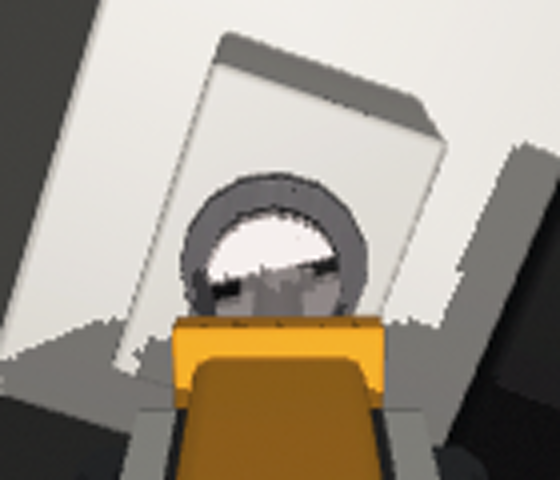

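The crop shows the slot tilted about 14° from the blade, and the two are moving together. The screw is at about 1.15 rad, with under 3° left.

Call:
{"api": "carry_out", "payload": {
  "deltas": [
    [0,0,0,0.03,-1],
    [0,0,0,0.06,-1],
    [0,0,0,0.06,-1],
    [0,0,0,0.06,-1]
  ]
}}

```text
clock: 19.8
position: [0.5291, 0.1064, 0.1921]
ee_rot: [0.572, 0.82, 0.0, -0.0]
ft_force: [-2.5, -3.5, 0.8]
grip_width: 0.275
grasp_force: 49.7
```

```bash
python3 st.py; python3 rel.py | grep -E "head|slot"
```

```text
19.8 [0.5291 0.1064 0.1921] 20.17 F [-2.55 -3.45  0.82] T [-1.035  0.666  0.049] q7 0.13 tau7 -0.048
head n 464 z 0.0961805701879472 x [-0.0059  0.0134] y [-0.0123  0.0125] circ ((0.0008743096841499209, 0.00031601657974533737), 0.013633816502988338)
slot 33 [ 0.00079408 -0.00295152] deg from tool y 14.3918
```

Call:
{"api": "carry_out", "payload": {
  "deltas": [
    [0,0,0,0.02,-1],
    [0,0,0,0.04,-1],
    [0,0,0,0.04,-1],
    [0,0,0,0.04,-1]
  ]
}}

```text
clock: 20.35
position: [0.5291, 0.1064, 0.1921]
ee_rot: [0.581, 0.814, 0.0, -0.0]
ft_force: [-1.7, -3.8, 1.5]
grip_width: 0.275
grasp_force: 49.7
```

```bash
python3 st.py; python3 rel.py | grep -E "head|slot"
```

```text
20.35 [0.5291 0.1064 0.1921] 18.97 F [-1.68 -3.77  1.49] T [-1.094  0.758  0.071] q7 0.11 tau7 -0.044
head n 470 z 0.09623308240710765 x [-0.0059  0.0136] y [-0.0122  0.0126] circ ((0.0011485253926366568, 0.0003066189819946885), 0.013585565611720085)
slot 33 [ 0.00079365 -0.00294824] deg from tool y 14.388693
```

Call:
{"api": "carry_out", "payload": {
  "deltas": [
    [0,0,0,0.02,-1],
    [0,0,0,0.04,-1],
    [0,0,0,0.04,-1]
  ]
}}

```text
clock: 20.78
position: [0.5291, 0.1064, 0.1921]
ee_rot: [0.59, 0.808, -0.0, -0.0]
ft_force: [-2.1, -3.0, 0.6]
grip_width: 0.275
grasp_force: 49.7
```

```bash
python3 st.py; python3 rel.py | grep -E "head|slot"
```

```text
20.775 [0.5291 0.1064 0.1921] 17.76 F [-2.07 -3.02  0.55] T [-1.086  0.728  0.108] q7 0.09 tau7 -0.164
head n 467 z 0.09624873708195263 x [-0.0058  0.0135] y [-0.0122  0.0126] circ ((0.0011883650440722704, 9.362876153318211e-05), 0.013317720964550972)
slot 33 [ 0.00082599 -0.00291681] deg from tool y 14.375996
```

The torque doubled over the last two steps, from 0.05 to 0.11 N m, and the slot has turned about 69 to 70°, so this is the stop. I'll back off inside the play and lift out.

Call:
{"api": "carry_out", "payload": {
  "deltas": [
    [0,0,0,-0.15,-1],
    [0,0,0,-0.3,-1],
    [0,0,0,-0.3,-1],
    [0,0,-0.07,-0.3,-1],
    [0,0,-0.2,-0.3,-1],
    [0,0,-0.47,-0.3,-1],
    [0,0,-0.47,-0.3,-1],
    [0,0,-0.47,-0.3,-1]
  ]
}}

```text
clock: 21.82
position: [0.529, 0.1067, 0.2625]
ee_rot: [0.524, 0.851, 0.0, -0.0]
ft_force: [0.2, -0.8, -2.4]
grip_width: 0.281
grasp_force: 49.6
```

```bash
python3 st.py; python3 rel.py
python3 - <<'E'
from h import *
plan([(.53,-.02,.263,5),(.525,-.15,.263,-18),(.51,-.25,.263,-25),(.4952,-.3418,.263,-25)])
E
```

```text
21.825 [0.529  0.1067 0.2625] 26.74 F [ 0.25 -0.76 -2.35] T [-0.007  0.014 -0.047] q7 0.23 tau7 -0.025
21.825 [0.529  0.1067 0.2625] 26.74 [-0.62  0.13  0.38  1.69 -0.05  1.32  0.23] [ 0.25 -0.76 -2.35]
0.02 206 x [0.0114 0.0131 0.0137] y [-0.0101  0.0015  0.0124]
0.026 153 x [0.0102 0.0131 0.0158] y [-0.0124  0.0009  0.0144]
0.032 614 x [0.0052 0.0143 0.0165] y [-0.0137  0.0009  0.0156]
0.062 8 x [0.0051 0.0056 0.0063] y [-0.0011  0.0009  0.0028]
0.068 36 x [0.0032 0.0053 0.0059] y [-0.0026  0.0012  0.0051]
0.074 32 x [0.0028 0.005  0.0059] y [-0.0027  0.0012  0.0052]
0.08 35 x [0.0027 0.0051 0.0061] y [-0.0028  0.0016  0.0058]
0.086 48 x [0.0004 0.0023 0.0057] y [-0.0059 -0.0003  0.0076]
0.092 23 x [0.0021 0.0023 0.0028] y [-0.0053  0.004   0.0078]
0.098 31 x [0.0018 0.0022 0.0025] y [-0.0055  0.0016  0.0079]
zmax 0.1011084703774262
head n 425 z 0.09708223408057608 x [-0.0119  0.0133] y [-0.0113  0.0119] circ ((0.0007880378980189562, 0.0006236524204723537), 0.013536323793232441)
[277 192]
slot 43 [0.00044473 0.00036176] deg from tool y 5.4776516
from [ 0.5287  0.1066  0.2619 26.7526]
[ 0.53  -0.02   0.263  5.   ] -> [-0.757 -0.372 -0.007] 0.725 rows>= 3
[  0.525  -0.15    0.263 -18.   ] -> [-0.86  -0.109 -0.   ] 0.767 rows>= 3
[  0.51   -0.25    0.263 -25.   ] -> [-0.665  0.111 -0.   ] 0.233 rows>= 2
[  0.4952  -0.3418   0.263  -25.    ] -> [-0.596  0.169 -0.   ] -0.0 rows>= 2
```

View pics/rel.png

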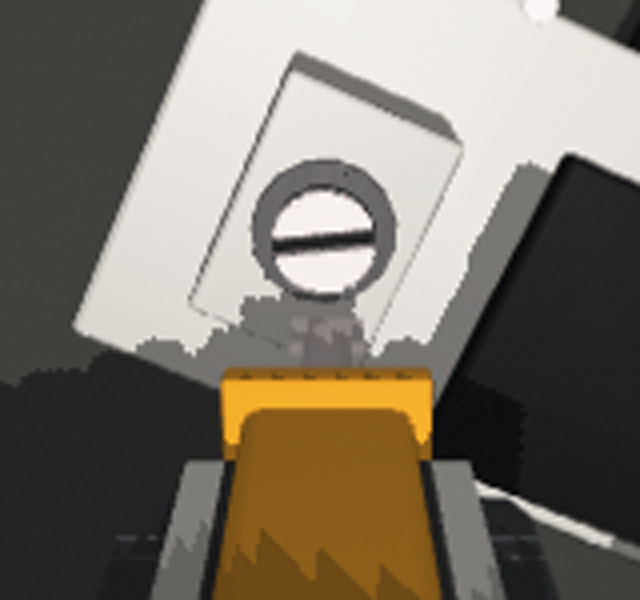

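The slot is now at 32°, so it has turned 70°, about 1.2 rad, and is at the stop. The crop shows the slot free at (325,242) and the head back up. Now back to the rack.

Call:
{"api": "carry_out", "payload": {
  "deltas": [
    [-0.38,-0.19,0,0.3,-1],
    [-0.76,-0.37,-0.01,0.6,-1],
    [-0.76,-0.37,-0.01,0.73,-1],
    [-0.76,-0.37,-0.01,0.73,-1]
  ]
}}

```text
clock: 22.38
position: [0.5305, -0.0206, 0.2632]
ee_rot: [0.677, 0.736, -0.0, -0.001]
ft_force: [-0.5, 1.1, -0.6]
grip_width: 0.278
grasp_force: 49.5
```

Call:
{"api": "carry_out", "payload": {
  "deltas": [
    [-0.43,-0.05,0,0.3,-1],
    [-0.86,-0.11,0,0.6,-1],
    [-0.86,-0.11,0,0.77,-1],
    [-0.86,-0.11,0,0.77,-1]
  ]
}}

```text
clock: 22.88
position: [0.5254, -0.1496, 0.2634]
ee_rot: [0.809, 0.587, -0.0, -0.0]
ft_force: [-0.2, 0.4, -1.0]
grip_width: 0.274
grasp_force: 49.6
```

Call:
{"api": "carry_out", "payload": {
  "deltas": [
    [-0.33,0.05,0,0.12,-1],
    [-0.66,0.11,0,0.23,-1],
    [-0.66,0.11,0,0.23,-1],
    [-0.66,0.11,0,0.23,-1],
    [-0.66,0.11,0,0.23,-1]
  ]
}}

```text
clock: 23.5
position: [0.5109, -0.2473, 0.2638]
ee_rot: [0.843, 0.538, 0.0, -0.0]
ft_force: [-0.1, 0.1, -1.4]
grip_width: 0.276
grasp_force: 49.6
```

```bash
python3 st.py; python3 - <<'E'
from h import *
plan([(.4953,-.3418,.263,-25.1)])
E
```

```text
23.5 [ 0.5109 -0.2473  0.2638] -24.86 F [-0.07  0.14 -1.35] T [ 0.027  0.023 -0.02 ] q7 0.07 tau7 0.026
from [  0.5109  -0.2473   0.2638 -24.8625]
[  0.4953  -0.3418   0.263  -25.1   ] -> [-0.615  0.17   0.005] 0.008 rows>= 2
```

Call:
{"api": "carry_out", "payload": {
  "deltas": [
    [-0.3,0.085,0,0,-1],
    [-0.615,0.17,0,0,-1],
    [-0.615,0.17,0,0,-1],
    [-0.615,0.17,0.2,0,-1],
    [-0.615,0.17,0.4,0,-1],
    [-0.615,0.17,0.45,0,-1],
    [-0.615,0.17,0.45,0,-1],
    [-0.615,0.17,0.45,0,-1],
    [-0.615,0.17,0.45,0,-1]
  ]
}}

```text
clock: 24.62
position: [0.4944, -0.344, 0.1975]
ee_rot: [0.844, 0.536, 0.0, 0.001]
ft_force: [-0.5, -0.2, -1.0]
grip_width: 0.277
grasp_force: 49.7
```

```bash
python3 st.py; python3 - <<'E'
from tip import *
w,P=tip(); save(w,"w5.png")
X,uv=cloud(w)
m=(abs(X[:,2]-.075)<.006)&(np.hypot(X[:,0]-.508,X[:,1]+.298)<.1)
r=cv2.minAreaRect(X[m][:,:2].astype(np.float32));print(m.sum(),r,np.median(X[m,2]))
import math
for yx in(-15,-15.3):
    a=math.radians(yx);R=np.array([[math.cos(a),math.sin(a)],[-math.sin(a),math.cos(a)]])
    l=X[m][:,:2]@R.T; hc=(np.percentile(l,.5,0)+np.percentile(l,99.5,0))/2;print(np.ptp(l,0),hc,"ctr",R.T@hc,"holeA",R.T@(hc+[0,-.045]))
u=proj(w,[.4968,-.3415,.075])[0].astype(int);print(u)
cv2.imwrite("pics/r5.png",cv2.resize(w["img"][u[1]-70:u[1]+70,u[0]-80:u[0]+80,::-1],None,fx=4,fy=4,interpolation=cv2.INTER_CUBIC))
E
```

```text
24.625 [ 0.4944 -0.344   0.1975] -25.12 F [-0.46 -0.2  -1.02] T [ 0.014  0.028 -0.033] q7 0.3 tau7 -0.003
0.02 203 x [0.0124 0.0142 0.0148] y [-0.0101  0.0009  0.0122]
0.026 141 x [0.011  0.0142 0.0164] y [-0.0125  0.0009  0.0127]
0.032 627 x [0.0064 0.0154 0.0176] y [-0.0136  0.0009  0.0156]
0.062 7 x [0.0062 0.0067 0.0069] y [-0.0003  0.0016  0.0029]
0.068 36 x [0.0048 0.0062 0.0071] y [-0.0025  0.0013  0.0047]
0.074 36 x [0.0036 0.0062 0.007 ] y [-0.0028  0.001   0.0052]
0.08 31 x [0.0042 0.0062 0.0071] y [-0.0027  0.001   0.0053]
0.086 51 x [0.0015 0.0036 0.0068] y [-0.0058  0.001   0.0077]
0.092 26 x [0.0032 0.0036 0.004 ] y [-0.0052  0.0037  0.0079]
0.098 28 x [0.0033 0.0035 0.0039] y [-0.0053  0.0006  0.0081]
zmax 0.1009218168992928
9785 ((0.5093972086906433, -0.296775758266449), (0.1701831817626953, 0.050565559417009354), 74.69561767578125) 0.0742118296060783
[0.05096751 0.17019473] [ 0.56908894 -0.15250227] ctr [ 0.51022721 -0.29459694] holeA [ 0.49858035 -0.3380636 ]
[0.05056645 0.17018338] [ 0.56983399 -0.14946006] ctr [ 0.51019911 -0.29452665] holeA [ 0.49832483 -0.33793173]
[278 203]
```

View pics/r5.png

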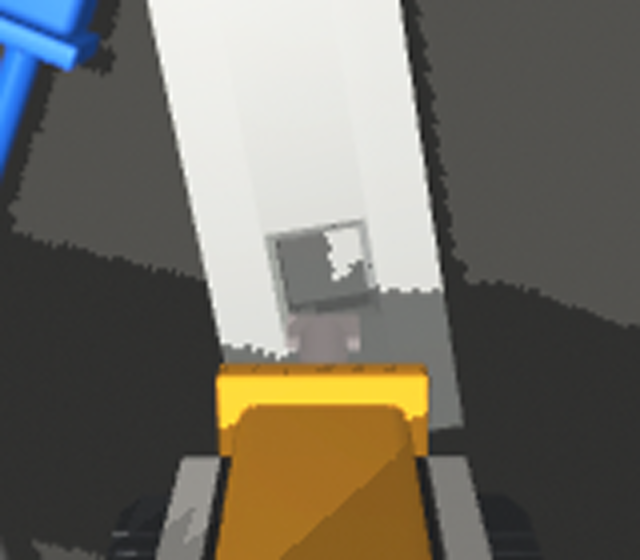

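The blade at crop (323,330) is in line sideways with the hole at (320,265). The measurement says it must go about 2.3 mm further along tool x. I'll correct, settle and re-measure.

Call:
{"api": "carry_out", "payload": {
  "deltas": [
    [0.015,0,0,0,-1],
    [0.015,0,0,0,-1],
    [0.015,0,0,0,-1],
    [0.015,0,0,0,-1]
  ]
}}

```text
clock: 25.18
position: [0.4949, -0.3419, 0.1965]
ee_rot: [0.844, 0.536, 0.0, -0.0]
ft_force: [0.7, 0.6, -0.7]
grip_width: 0.273
grasp_force: 49.7
```

```bash
cat > hole.py <<'E'
from tip import *
w,P=tip(); X,uv=cloud(w);a=np.radians(yaw())
m=(abs(X[:,2]-.075)<.004)&(np.hypot(X[:,0]-.508,X[:,1]+.298)<.1)
r=cv2.minAreaRect(X[m][:,:2].astype(np.float32));th=np.radians(r[2]);print(r)
h=np.array(r[0])-.045*np.array([np.cos(th),np.sin(th)])
d=h-P[:2];print("P",P.round(4),"hole",h.round(4),"hole in tool x,y",d@[-np.sin(a),np.cos(a)],d@[np.cos(a),np.sin(a)])
# hole directly: points seen through/in the hole (below plate)
ang=r[2]-90;c,s=np.cos(np.radians(ang)),np.sin(np.radians(ang))
k,dd=K(w);q=cv2.undistortPoints(uv.astype(float)[:,None],k,dd)[:,0]
C=-np.array(w["R"]).T@w["t"];D=np.hstack([q,np.ones((len(q),1))])@w["R"]
Y=(C+D*((.075-C[2])/D[:,2])[:,None])[:,:2]-h
L=Y@np.array([[c,-s],[s,c]])
b=(X[:,2]<.072)&(abs(L)<.016).all(1);print("hole px in rack frame rel h",b.sum(),np.percentile(L[b],[1,99],axis=0).round(4))
E
python3 hole.py | tail -8
```

```text
0.086 50 x [0.0015 0.0035 0.0067] y [-0.0059  0.0008  0.0076]
0.092 25 x [0.0032 0.0035 0.0039] y [-0.0054  0.      0.0078]
0.098 30 x [0.003  0.0035 0.0038] y [-0.0051  0.002   0.0079]
zmax 0.101043932946964
((0.5093526840209961, -0.2969520688056946), (0.17011311650276184, 0.05042847618460655), 74.70793151855469)
P [ 0.4949 -0.3419  0.1965] hole [ 0.4975 -0.3404] hole in tool x,y 0.002453610196097758 0.0016579218863134596
hole px in rack frame rel h 372 [[-0.0085 -0.0075]
 [ 0.0094  0.0098]]
```

The blade is centred on the hole to within 0.5 mm, so I'll lower it.

Call:
{"api": "carry_out", "payload": {
  "deltas": [
    [0,0,0.05,0,-1],
    [0,0,0.1,0,-1],
    [0,0,0.15,0,-1],
    [0,0,0.2,0,-1],
    [0,0,0.25,0,-1],
    [0,0,0.25,0,-1]
  ]
}}

```text
clock: 25.98
position: [0.4947, -0.3416, 0.1584]
ee_rot: [0.844, 0.536, -0.0, -0.0]
ft_force: [-0.4, -0.6, -0.6]
grip_width: 0.273
grasp_force: 49.7
```

Call:
{"api": "carry_out", "payload": {
  "deltas": [
    [0,0,0.05,0,-1],
    [0,0,0.1,0,-1],
    [0,0,0.15,0,-1],
    [0,0,0.2,0,-1],
    [0,0,0.25,0,-1],
    [0,0,0.28,0,-1],
    [0,0,0.28,0,-1],
    [0,0,0.28,0,-1]
  ]
}}

```text
clock: 26.98
position: [0.4951, -0.342, 0.1173]
ee_rot: [0.844, 0.536, 0.0, 0.0]
ft_force: [1.3, -0.5, -0.3]
grip_width: 0.274
grasp_force: 49.7
```

```bash
python3 st.py; python3 hole.py | tail -3
```

```text
26.975 [ 0.4951 -0.342   0.1173] -25.13 F [ 1.31 -0.5  -0.34] T [-0.026 -0.053  0.003] q7 0.34 tau7 0.002
zmax 0.04455482268101223
((0.5129088163375854, -0.2834685444831848), (0.14366976916790009, 0.050610072910785675), 74.6841049194336)
P [ 0.4951 -0.342   0.1173] hole [ 0.501  -0.3269] hole in tool x,y 0.016213855875938685 -0.0010278490611153874Traceback (most recent call last):
  File "hole.py", line 13, in <module>
    b=(X[:,2]<.072)&(abs(L)<.016).all(1);print("hole px in rack frame rel h",b.sum(),np.percentile(L[b],[1,99],axis=0).round(4))
                                                                                     ~~~~~~~~~~~~~^^^^^^^^^^^^^^^^^^^^
    return _quantile_unchecked(
        a, q, axis, out, overwrite_input, method, keepdims, weights)
    return _ureduce(a,
                    func=_quantile_ureduce_func,
    ...<5 lines>...
                    overwrite_input=overwrite_input,
                    method=method)
    r = func(a, **kwargs)
    result = _quantile(arr,
                       quantiles=q,
    ...<2 lines>...
                       out=out,
                       weights=wgt)
    slices_having_nans = np.isnan(arr[-1, ...])
                                  ~~~^^^^^^^^^
IndexError: index -1 is out of bounds for axis 0 with size 0
```

It's in the hole (tip at z 0.016). About 4 mm is left until the guard seats.

Call:
{"api": "carry_out", "payload": {
  "deltas": [
    [0,0,0.01,0,-1],
    [0,0,0.02,0,-1],
    [0,0,0.022,0,-1],
    [0,0,0.022,0,-1]
  ]
}}

```text
clock: 27.52
position: [0.4949, -0.3418, 0.1137]
ee_rot: [0.844, 0.536, -0.0, -0.0]
ft_force: [-0.6, 0.0, -1.4]
grip_width: 0.274
grasp_force: 49.7
```

Call:
{"api": "carry_out", "payload": {
  "deltas": [
    [0,0,0.004,0,-1],
    [0,0,0.004,0,-1],
    [0,0,0.004,0,-1]
  ]
}}

```text
clock: 27.9
position: [0.495, -0.3419, 0.1132]
ee_rot: [0.844, 0.536, 0.0, 0.0]
ft_force: [-0.2, 0.5, -1.2]
grip_width: 0.276
grasp_force: 49.9
```

Call:
{"api": "carry_out", "payload": {
  "deltas": [
    [0,0,0.005,0,-1],
    [0,0,0.005,0,-0.2],
    [0,0,0.005,0,0.2],
    [0,0,0.005,0,0.6],
    [0,0,0.005,0,1],
    [0,0,0.005,0,1],
    [0,0,0.005,0,1],
    [0,0,0.005,0,1]
  ]
}}

```text
clock: 28.9
position: [0.495, -0.3418, 0.1124]
ee_rot: [0.844, 0.536, 0.0, -0.0]
ft_force: [0.2, 0.1, -0.1]
grip_width: 1.004
grasp_force: 0.0
```

Call:
{"api": "carry_out", "payload": {
  "deltas": [
    [0,0,-0.1,0,1],
    [0,0,-0.3,0,1],
    [0,0,-0.6,0,1],
    [0,0,-1,0,1],
    [0,0,-1,0,1],
    [0,0,-1,0,1],
    [0,0,-1,0,1]
  ]
}}

```text
clock: 29.78
position: [0.4946, -0.3414, 0.2614]
ee_rot: [0.844, 0.536, -0.0, -0.001]
ft_force: [0.1, -0.9, -0.8]
grip_width: 0.999
grasp_force: 0.0
```

```bash
python3 st.py; python3 - <<'E'
from h import *
for n in("scene","wrist","top"):
  p=camera(n);X,uv=cloud(p); rgb=p["img"][uv[:,1],uv[:,0]].astype(int); am=rgb[:,0]>rgb[:,2]+60
  for l,c,z in(("A",(.497,-.34),.145),("B",(.521,-.254),.13)):
    m=am&(np.hypot(X[:,0]-c[0],X[:,1]-c[1])<.03)&(abs(X[:,2]-z)<.007)
    if m.sum()>3: print(n,l,m.sum(),cv2.minAreaRect(X[m][:,:2].astype(np.float32)),np.percentile(X[m,2],[50,95]))
E
```

```text
29.775 [ 0.4946 -0.3414  0.2614] -25.13 F [ 0.12 -0.88 -0.84] T [0.008 0.012 0.02 ] q7 0.27 tau7 -0.002
scene A 80 ((0.49847611784935, -0.3401238024234772), (0.02415136992931366, 0.026744255796074867), 66.64846801757812) [0.14296209 0.14591998]
scene B 65 ((0.5231003165245056, -0.253508597612381), (0.02284041978418827, 0.023173794150352478), 67.15106964111328) [0.12935834 0.13217646]
wrist A 758 ((0.49734964966773987, -0.3396598696708679), (0.02361823059618473, 0.02328839711844921), 65.43610382080078) [0.14388198 0.14510865]
wrist B 756 ((0.5211824178695679, -0.25381118059158325), (0.0240493007004261, 0.024290774017572403), 64.71038055419922) [0.13003156 0.13136219]
top A 73 ((0.4963289201259613, -0.3419996500015259), (0.023444220423698425, 0.02373003214597702), 65.11080169677734) [0.14558357 0.14907831]
top B 59 ((0.5199666619300842, -0.2545178532600403), (0.021017026156187057, 0.024108411744236946), 0.9837766885757446) [0.13071908 0.13425768]
```

The driver stands seated, with its top at z 0.145 and its position unchanged. The gripper is clear, so I'm handing in.

```bash
python3 -c "
from workcell import ticket
print(ticket.hand_in())"
```

```text
the job is handed in; nothing more can be done
None
```

I turned the screw clockwise to its stop (about 1.2 rad by camera), stood the screwdriver back in its hole in the rack, let go and handed the job in; the hand-in gave no verdict.

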